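Fold away the jointed dripper arm and latch it

ROBOT

A 6-joint arm with a two-finger parallel gripper is mounted at the origin on the work surface. World frame = base frame: x ahead of the robot, y to its left, z up, the work surface at z = 0. Lengths are in mm, angles in rad, forces in N, time in s.
With the tool pointing down it reaches from about 350 to 975 mm from the base axis. Payload 7.1 kg.
Tool frame: the origin (TCP) lies between the finger pads; the fingertips stand 19 mm ahead of it and the grasp point (between the pads) is the TCP (ctrl.tcp_to_tips is the distance from the TCP to the fingertips, in mm); z points along the fingers, y is the line along which they close (so a half turn about z gives the same grasp; the last joint's range is limited). The gripper opens to 88 mm and grips with 3 to 60 N. Pads are 20 mm wide; open, the fingers measure 115 mm over their backs; the gripper's body (75 mm by 178 mm) begins 61 mm behind the grasp point.
Start: joints at [-1.328, 0.423, 1.63, -0, 1.089, -0.019], TCP at [161.781, -603.682, 241.675] pointing down, gripper open.
Joint ranges: [-3, 3], [-0.9, 2.11], [0.09, 2.58], [-1.31, 4.45], [0.11, 2.69], [-2.54, 2.54]. Speed limits (rad/s): [2.39, 2.39, 3.01, 3.14, 3.14, 3.14].

INTERFACE

Orientations are given as a rotation vector (axis times angle).
In Python, from workcell import status, optics, ctrl gives the robot as it stands. The module is installed in compiled form; this text tells all that it offers.
- The arm moves only by the shell command python3 -m inch 'ROWS'. ROWS is JSON, a list that holds one entry, the list of rows, each a list of 7 numbers: the shift along the tool's x, y, z in mm, then the turn, a rotation vector about the tool's x, y, z in rad, then the opening in per cent of the stroke, from 0 (shut) to 100 (fully open). A call has 1 to 20 rows; each row is the pose to reach, as a shift and turn from the pose commanded when the call began, along the tool's axes at that moment; what a row does not reach only later rows make up. A row lasts 1/10 s, in which the tool goes at most 50 mm and 8.59 degrees, less where a joint would pass 70% of its speed; a pose out of reach is approached as far as the arm can. A call with a gripper value outside its range is refused whole. The fingers move at their own pace and stop on an object; the grip force is fixed at half the most. Time passes only in rows, so rows that repeat a pose let the fingers close. It gives the time, the measured TCP pose, the force, the opening and the grip force at its end, in the units of the state.
- status.get_obs(): the state, without advancing time (a new reading comes with each control period).
- optics.get_image(name): name is "side" or "top"; returns a dict with "frame" (384x512x3 uint8, red, green, blue), "fx", "fy", "cx", "cy" (pixels), "rvec" (rotation vector, rad) and "tvec" (3), from world to camera coordinates, as OpenCV has them. Camera axes: x right, y down, z forward; pixel columns grow to the right and rows downward; lengths in mm; the calibration is good to about 2 mm. A picture is of the moment at which its call begins. There is no depth.
- ctrl.close_job(): hands the job in; it is judged then, once.
The state is a dict: "t": time; "qpos": joint angles; "qvel": joint speeds; "joint_torque": joint torques, N m; "ee_pos": TCP position; "orientation": TCP orientation; "ft_force": force on the tool from outside, world axes, zero at the start; "moment": the same for the moment, N m; "width": finger opening in mm; "grasp_force": force on a finger pad.
Only numpy, scipy, OpenCV 4.12 (cv2) and the standard library are available. Lean on these libraries where they do the work, as an engineer would, in place of code of your own. Each camera call takes 0.05 s, during which the arm holds its last target. There are 200 camera calls.

TASK

Fold the three-bar dripper arm away into the stand, one bar at a time from the tip inwards: first the outer bar fully back over the middle bar, then the middle bar fully back over the inner bar, then swing the whole folded stack fully home under the glass shelf. Only then raise the wire bail that lies in front of the stand, lift its cross wire over the lip of the hanging hook and let it down into the hook so that it stays there by itself. Do not shift or knock over the kettle, canister, mug or spoon rest, and let go of everything at the end.

Things in the scene. Friction and masses are not known exactly. Their poses are not given: they have to be found in the camera images.
- stand: Fixed glass-and-steel coffee stand at a varying place and yaw. Origin: its centre on the counter; own axes: -x front (bail side; turned partly to the robot's right), z up. Offsets called 'stand (x, y, z)' are mm in this frame. Steel base plate 160 x 250 x 12 mm (x -85 to +75); two rear posts 14 mm thick at (55, +-110). The parked arm lies stacked along y at x = -20.
- shelf_edge (a point): Middle of the front edge of the stand's glass shelf, underside: stand (-70, 0, 275). The shelf (140 x 260 x 8 mm, a fixed clear dripper on it) reaches from here back to x +70. It covers the parked arm and hangs over the hook, so there the tool must lean with its top towards the front, some 30 to 45 degrees.
- inner_hinge (a point): Vertical axis that joins the inner bar to the stand, at the bar's half height: stand (-20, -60, 84). Every bar is aluminium, 100 mm from hinge to hinge, 12 mm wide, 20 mm high; the hinge barrels are 18 mm across.
- middle_hinge (a point): Vertical axis joining inner and middle bar (far end of the inner bar), given at the middle bar's half height, 106 mm above the counter. The inner bar lies below (74 to 94 mm), the middle bar at 96 to 116 mm, the outer bar at 118 to 138 mm.
- outer_hinge (a point): Vertical axis joining middle and outer bar (far end of the middle bar), given at the outer bar's half height, 128 mm above the counter.
- cradle (a point): Centre of the open dripper ring (70 mm outside diameter, 12 mm high) at the end of the outer bar, 132 mm from the outer hinge, 128 mm above the counter.
- inner_bar (a joint): Angle (rad) of the inner bar out from its parked place; 0 = parked (end stop), pointing along the stand's +y from the inner hinge; grows counter-clockwise seen from above, towards the front. Stays where left: friction 0.5 N m (about 7 N at 70 mm).
- middle_bar (a joint): Angle (rad) between middle bar and its folded place over the inner bar; 0 = folded back exactly over the inner bar (end stop); grows clockwise seen from above relative to the inner bar, so folding turns it counter-clockwise. Stays where left: friction 0.15 N m.
- outer_bar (a joint): Angle (rad) of the outer bar from its folded place over the middle bar (0, end stop); grows counter-clockwise seen from above relative to the middle bar, so folding turns it clockwise. Stays where left: friction 0.04 N m. Hinges are stiffer towards the stand: pushing a bar's side leaves the bars inside it where they are.
- bail (a joint): Swing angle (rad) of the U-shaped steel wire bail: 0 = lying level, pointing to the front (end stop); grows as it rises; pi/2 = upright. It swings freely and falls back unless hooked; about 1.40 when resting against the hook's lip.
- bail_lift (a joint): How far (m) the bail's eyes have been raised in their vertical bracket slots; 0 = down (it drops there by its own 0.8 N weight), 0.024 at most. Raising moves the whole bail straight up.
- bail_pivot (a point): Middle of the bail's level pivot line (along the stand's y) with the eyes down: stand (-65, 0, 55). The cross wire is 115 mm from this line. Legs at y +-68, 7 mm thick.
- bail_grip (a point): Centre of the wooden sleeve on the bail's cross wire: sleeve 14 mm diameter, 60 mm long along the stand's y, from y -55 to +5 (centre -25); the bare cross wire is 8 mm thick and 142 mm long. The sleeve is the place to take hold; the hook takes the bare wire at y +45.
- hook_seat (a point): Centre of the cross wire when it rests in the hook: stand (-85, 45, 168). The hook is a 14 mm wide strap (y 38 to 52) hanging from the shelf's front edge: back face at x -70, trough floor at height 163, front lip from x -94 to -89 with its top at height 174. The cross wire comes from the front, must pass over the lip (bail raised at least 12 mm, best 17 mm) and drop behind it.
- kettle_center (a point): Bystander: squat aluminium kettle, 150 mm across, 130 mm high to the lid knob, with flip-top spout and black side handle (reaching 115 mm from the middle); point 60 mm above the counter. Stands left of the arm.
- canister_center (a point): Bystander: steel coffee canister with wooden lid, 94 mm across, 150 mm high; its centre. Stands right of the arm; may have swapped places with the mug.
- mug_center (a point): Bystander: green ceramic mug, 82 mm across, 92 mm high, handle to 75 mm from the middle; its centre. Stands right of the arm.
- spoon_rest_center (a point): Bystander: low wooden spoon rest 150 x 75 x 16 mm, left of the lying bail; its centre.

How it is judged (in metres and radians):
On the way, in this order (a step that is already met when the one before it is completed fails the run):
1. the outer bar is folded over the middle bar while the other two bars are still out (value of joint outer_bar below 0.14 rad and value of joint middle_bar above 0.6 rad and value of joint inner_bar above 0.45 rad and value of joint bail below 0.4 rad), for 0.2 s.
2. the middle bar is folded over the inner bar, the outer still folded, the inner bar still out (value of joint each of outer_bar, middle_bar below 0.14 rad and value of joint inner_bar above 0.35 rad and value of joint bail below 0.4 rad), for 0.2 s.
3. the folded stack is home in the stand, the bail not yet raised (value of joint each of outer_bar, middle_bar below 0.14 rad and value of joint inner_bar below 0.12 rad and value of joint bail below 0.4 rad), for 0.2 s.
At the end, for the whole second after the job is handed in: The outer and middle bars are each within 8 degrees (0.14 rad) of fully folded, the inner bar within 7 degrees (0.12 rad) of its parked stop, and the bail stands at rest in the hook: swing angle 1.33 to 1.56 rad with its eyes back down (raised less than 5 mm), let go (value of joint each of outer_bar, middle_bar below 0.14 rad and value of joint inner_bar below 0.12 rad and value of joint bail between 1.33 and 1.56 rad and value of joint bail_lift between -0.005 and 0.005 m and velocity of joint bail between -0.1 and 0.1 rad/s); the robot touches nothing.
It fails at once if the kettle is shifted by more than 20 mm or tipped over (distance of kettle_center from where it was at the start of the episode above 0.02 m or angle between kettle_center's own z axis and vertical above 0.35 rad).
It fails at once if the coffee canister is shifted by more than 20 mm or tipped over (distance of canister_center from where it was at the start of the episode above 0.02 m or angle between canister_center's own z axis and vertical above 0.35 rad).
It fails at once if the mug is shifted by more than 20 mm or tipped over (distance of mug_center from where it was at the start of the episode above 0.02 m or angle between mug_center's own z axis and vertical above 0.35 rad).
It fails at once if the spoon rest is shifted by more than 20 mm or tipped over (distance of spoon_rest_center from where it was at the start of the episode above 0.02 m or angle between spoon_rest_center's own z axis and vertical above 0.35 rad).
It also fails if it takes over 64 s, if anything falls off the work surface, if the arm or the gripper's body presses on something with over 40 N, if the wrist force passes 120 N, or if a joint passes its speed limit or range.

## Working session

There is one attempt and no reset: what is moved stays moved. The work goes in short steps, Python scripts to look and compute and a shell command to move; the robot and the scene stay as the last step left them, time stands still between calls to the robot, and variables do not carry over. Pictures are saved under pics/ and viewed, at most 10 in all, crops included, and the job is handed in when it is done.

```bash
mkdir -p pics
cat > h.py <<'E'
import numpy as np, cv2
from workcell import status, optics, ctrl
def cam(n):
    d=optics.get_image(n); K=np.array([[d['fx'],0,d['cx']],[0,d['fy'],d['cy']],[0,0,1.]])
    R=cv2.Rodrigues(np.array(d['rvec'],float))[0]; t=np.array(d['tvec'],float)
    return d['frame'],K,R,t
def plane(K,R,t,px,z):
    px=np.atleast_2d(np.array(px,float)); o=-R.T@t
    r=(R.T@np.linalg.inv(K)@np.c_[px,np.ones(len(px))].T).T
    return o+r*((z-o[2])/r[:,2])[:,None]
def proj(K,R,t,P):
    p=(K@(R@np.atleast_2d(P).T+t[:,None])).T; return p[:,:2]/p[:,2:]
def save(f,n,box=None,s=1.5):
    if box: x0,y0,x1,y1=box; f=f[y0:y1,x0:x1]
    cv2.imwrite(n,cv2.resize(cv2.cvtColor(f,cv2.COLOR_RGB2BGR),None,fx=s,fy=s,interpolation=cv2.INTER_CUBIC))
E
python3 - <<'E'
from h import *
for n in('top','side'):
    f,K,R,t=cam(n); save(f,f'pics/{n}0.png'); print(n,-R.T@t,K[0,0],R.round(2).tolist())
o=status.get_obs(); print(o['t'],o['ee_pos'],o['orientation'],o['width'])
E
```

```text
top [ 339.57292282  -27.91478568 1430.70212714] 486.2673971528651 [[-0.0, -1.0, 0.0], [-0.98, 0.0, -0.19], [0.19, -0.0, -0.98]]
side [144.01916132 414.11727889 949.81688955] 391.486351493349 [[-0.72, -0.69, -0.01], [-0.54, 0.57, -0.62], [0.43, -0.44, -0.79]]
0.1 [ 161.67672911 -603.26268124  240.9911691 ] [-3.11340898e+00 -4.09885357e-01  2.23169897e-04] 88.11050603274464
```

View pics/top0.png

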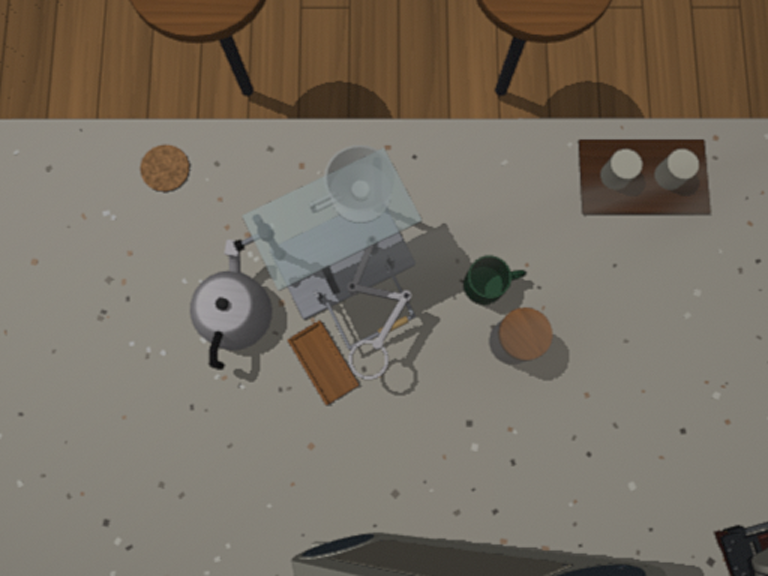

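View pics/side0.png

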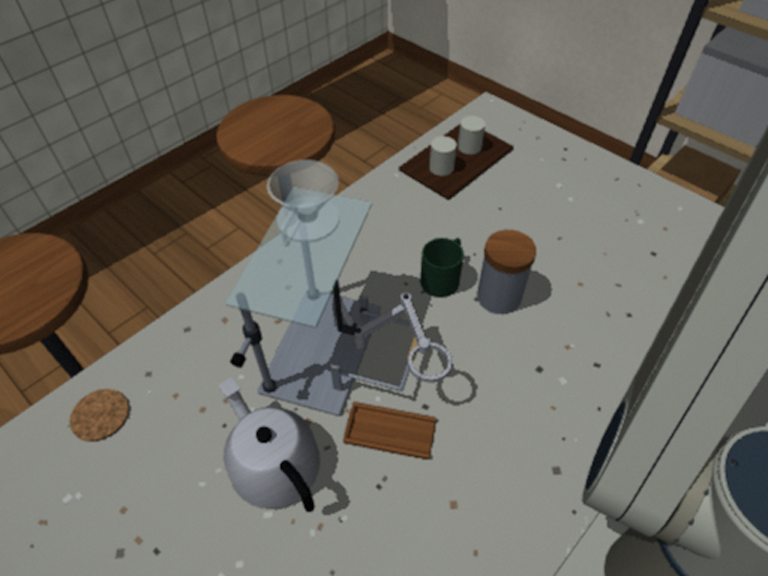

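The top view shows the shelf corners near (243,214), (388,150), (421,220) and (281,290) (1.5x pixels). The bars run from (350,287) to (407,296) to the ring at (369,358). The kettle is at (230,310), spoon rest (323,362), mug (488,280) and canister (526,335).

Run:
```python
from h import *
f,K,R,t=cam('top'); save(f,'pics/topc.png',(150,90,370,275),3.6)
g,K2,R2,t2=cam('side')
c=np.array([[243,214],[388,150],[421,220],[281,290]])/1.5
P=plane(K,R,t,c,281);print('shelf',P.round())
e=(P[3]-P[2])+(P[0]-P[1]); yaw=np.arctan2(-e[0],e[1]);print('yaw',yaw,np.linalg.norm(P[3]-P[2]),np.linalg.norm(P[0]-P[3]),P.mean(0))
for n,p,z in(('mh',(350,287),116),('oh',(407,296),138),('ring',(369,358),134),('kettle',(222,304),130),('can',(526,335),150),('mug',(488,280),92),('spoon',(323,362),16)):
    print(n,plane(K,R,t,np.array(p)/1.5,z).round())
```

```text
shelf [[663. 199. 281.]
 [773. -38. 281.]
 [653. -91. 281.]
 [537. 134. 281.]]
yaw 0.45315949929440547 252.9827303276055 141.65468224142995 [656.32513565  50.86891946 281.        ]
mh [[571.  31. 116.]]
oh [[551. -73. 138.]]
ring [[440.  -4. 134.]]
kettle [[538. 261. 130.]]
can [[ 479. -281.  150.]]
mug [[ 588. -226.   92.]]
spoon [[442.  87.  16.]]
```

View pics/topc.png

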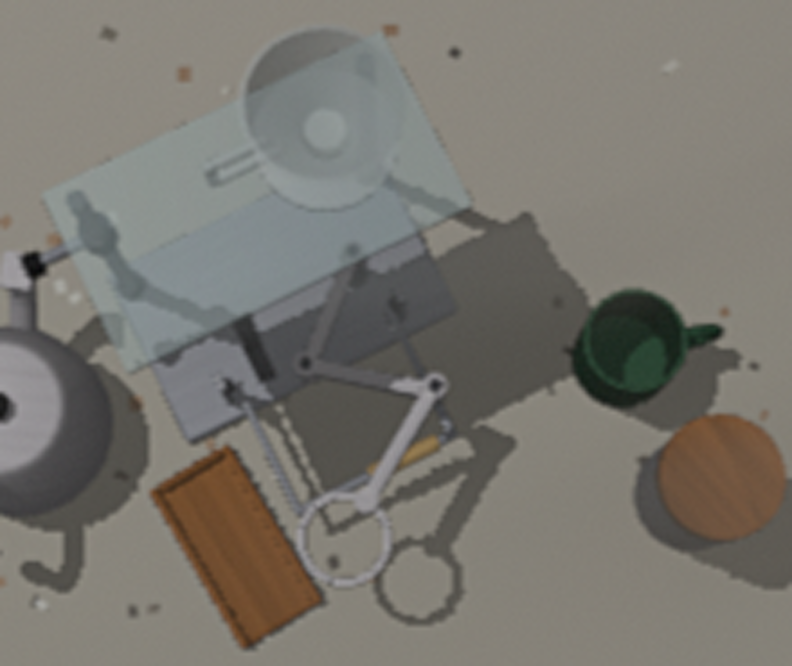

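The crop shows the base plate's front corners at (192,440) and (455,310). The hinges are at (352,252), (307,363) and (435,385), the ring centre at (345,538), and the bail eyes at (232,390) and (398,308).

```bash
cat >> h.py <<'E'
def fit(src,dst):
    src=np.array(src,float);dst=np.array(dst,float);a=src-src.mean(0);b=dst-dst.mean(0)
    y=np.arctan2((a[:,0]*b[:,1]-a[:,1]*b[:,0]).sum(),(a*b).sum());c,s=np.cos(y),np.sin(y)
    Rm=np.array([[c,-s],[s,c]]);return y,dst.mean(0)-Rm@src.mean(0),Rm
E
python3 - <<'E'
from h import *
f,K,R,t=cam('top')
g=lambda x,y,z:plane(K,R,t,np.array([x,y])/3.6+[150,90],z)[0,:2]
src=[];dst=[]
for s,p in [((70,130,283),(42,192)),((70,-130,283),(383,35)),((-70,-130,275),(470,205)),((-70,130,275),(130,372)),((-85,125,12),(192,440)),((-85,-125,12),(455,310)),((-20,-60,94),(352,252))]:
    src.append(s[:2]);dst.append(g(*p,s[2]))
y,T,Rm=fit(src,dst);print('yaw',y,'T',T);print((np.array(dst)-(np.array(src)@Rm.T+T)).round(1))
loc=lambda p:Rm.T@(np.array(p)-T)
for n,p,z in(('mh',(307,363),116),('oh',(435,385),138),('ring',(345,538),134),('eyeL',(232,390),55),('eyeR',(398,308),55),('slv',(402,457),55),('c',(446,430),55)):
    w=g(*p,z);print(n,w.round(1),loc(w).round(1))
ih=Rm@[-20,-60]+T;mh=g(307,363,116);oh=g(435,385,138);r=g(345,538,134)
print('ih',ih,np.linalg.norm(mh-ih),np.linalg.norm(oh-mh),np.linalg.norm(r-oh))
a=lambda v:np.degrees(np.arctan2(v[1],v[0]))
print(a(mh-ih),a(oh-mh),a(r-oh),'stand y dir',np.degrees(y)+90)
E
```

```text
yaw 0.46114128326348863 T [656.46642143  53.44525889]
[[-0.5 -1.8]
 [-4.4 -0.4]
 [ 1.8  2.8]
 [ 2.3 -1.1]
 [ 2.3 -4.3]
 [-0.8  3.9]
 [-0.6  0.9]]
mh [572.3  25.6] [-87.7  12.5]
oh [551.6 -71.2] [-149.4  -64.9]
ring [437.9  -4. ] [-221.3   45.8]
eyeL [561.4  87.6] [-69.9  72.9]
eyeR [627.9 -44.7] [-69.3 -75.2]
slv [507.6 -47.5] [-178.2  -24.1]
c [529.1 -82.4] [-174.5  -65. ]
ih [665.2537446   -9.18686507] 99.21763071283232 98.95189031113506 132.0443198749495
159.48514195203822 -102.0924860042482 149.43130097480645 stand y dir 116.42144929024468
```

```bash
cat >> h.py <<'E'
from scipy.spatial.transform import Rotation as Ro
YAW=0.4611; T0=np.array([656.5,53.4,0])
S=Ro.from_euler('z',YAW).as_matrix()
def Rt(tilt):
    a=np.radians(tilt); return S@np.array([[0,np.cos(a),np.sin(a)],[1,0,0],[0,np.sin(a),-np.cos(a)]])
def cur():
    o=status.get_obs(); return np.array(o['ee_pos']),Ro.from_rotvec(o['orientation']).as_matrix()
def corner(tilt,h=13.5):
    a=np.radians(tilt); return np.array([19*np.sin(a)+h*np.cos(a),0,-19*np.cos(a)+h*np.sin(a)])
def rows(tg,edge=True,base=None):
    """tg: (x,y,z,tilt) in stand frame, of leading tip edge (edge) or TCP"""
    p,R=base or cur()
    for x,y,z,tl in tg:
        q=np.array([x,y,z])-(corner(tl) if edge else 0)
        w=S@q+T0; Rn=Rt(tl)
        print(np.r_[R.T@(w-p)].round(0).tolist(),Ro.from_matrix(R.T@Rn).as_rotvec().round(3).tolist(),'world',w.round())
def st():
    p,R=cur(); o=status.get_obs(); print('t',o['t'],'stand TCP',(S.T@(p-T0)).round(1),'world',p.round(1),'tilt',np.degrees(np.arctan2((S.T@R)[0,2],-(S.T@R)[2,2])).round(1),'F',(S.T@o['ft_force']).round(1),'w',o['width'],o['grasp_force'])
E
python3 - <<'E'
from h import *
rows([(-280,-40,300,0),(-290,-40,280,40)],edge=False)
E
```

```text
[381.0, -412.0, -58.0] [-0.0, -0.001, -1.77] world [ 424. -107.  300.]
[372.0, -410.0, -38.0] [-0.504, 0.614, -1.69] world [ 415. -111.  280.]
```

```bash
python3 -m inch '[[[0,0,-60,0,0,0,0],[381,-412,-58,0,0,-1.77,0],[381,-412,-58,0,0,-1.77,0],[381,-412,-58,0,0,-1.77,0],[381,-412,-58,0,0,-1.77,0],[381,-412,-58,0,0,-1.77,0],[381,-412,-58,0,0,-1.77,0],[381,-412,-58,0,0,-1.77,0],[381,-412,-58,0,0,-1.77,0],[381,-412,-58,0,0,-1.77,0],[381,-412,-58,0,0,-1.77,0],[381,-412,-58,0,0,-1.77,0],[381,-412,-58,0,0,-1.77,0],[381,-412,-58,0,0,-1.77,0],[381,-412,-58,0,0,-1.77,0],[381,-412,-58,0,0,-1.77,0]]]'
python3 - <<'E'
from h import *
st()
rows([(-290,-40,280,45)],edge=False)
E
```

```text
t: 1.85
ee_pos: [422.7, -108.0, 299.6]
orientation: [-1.66, -2.667, 0.0]
ft_force: [0.1, -0.1, -0.3]
width: 0.7
grasp_force: 0.0
t 1.85 stand TCP [-281.2  -40.5  299.6] world [ 422.7 -108.   299.6] tilt -0.0 F [ 0.  -0.2 -0.3] w 0.7466231441817247 0.0
[0.0, -9.0, 20.0] [-0.786, 0.001, -0.004] world [ 415. -111.  280.]
```

```bash
python3 -m inch '[[[0,-9,20,-0.786,0,0,0],[0,-9,20,-0.786,0,0,0],[0,-9,20,-0.786,0,0,0],[0,-9,20,-0.786,0,0,0],[0,-9,20,-0.786,0,0,0],[0,-9,20,-0.786,0,0,0],[0,-9,20,-0.786,0,0,0]]]'
python3 - <<'E'
from h import *
st(); print(status.get_obs()['qpos'])
f,K,R,t=cam('side'); a=f[80:340,120:500]
f2,*_=cam('top'); b=f2[90:350,100:480]
save(np.vstack([a,b]),'pics/m1.png',None,1.15)
E
```

```text
t: 2.55
ee_pos: [413.3, -112.4, 278.5]
orientation: [1.368, 2.187, 0.91]
ft_force: [-0.2, -0.5, -0.2]
width: 0.2
grasp_force: 0.0
t 2.55 stand TCP [-291.6  -40.2  278.5] world [ 413.3 -112.4  278.5] tilt 45.1 F [-0.4 -0.3 -0.2] w 0.22141483617102012 0.0
[-0.76557085  0.01701521  2.3185842   1.09523064  0.84608329 -2.00261684]
```

View pics/m1.png

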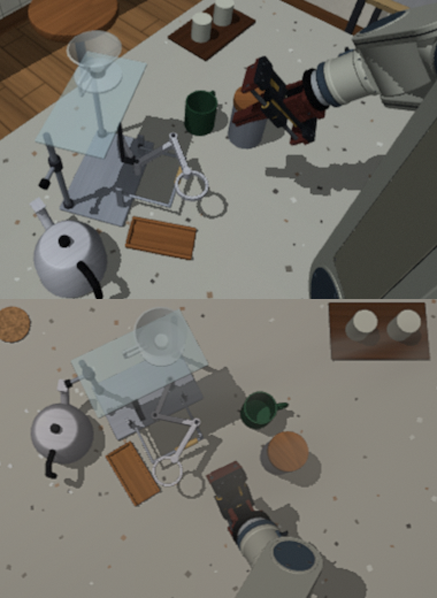

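The side camera shows the gripper at stand tilt with its wide side in the lean plane and all objects untouched. In the top view the fingers are at about (228,480), right of the ring at (168,470).

```bash
cat >> h.py <<'E'
def arc(c,r,a0,a1,n,side,z,tilt,gap=0):
    """pusher edge centres for bar turning about c; side=+1 pusher on ccw side"""
    out=[]
    for a in np.linspace(a0,a1,n):
        d=np.array([np.cos(np.radians(a)),np.sin(np.radians(a))]); m=side*np.array([-d[1],d[0]])
        p=np.array(c)+r*d+(6+gap)*m; push=-m
        p=p-[0,10*np.clip(push[1]*4,-1,1)]
        out.append((p[0],p[1],z,tilt))
    return out
E
python3 - <<'E'
from h import *
L=[(-225,-35,190,45),(-215,-30,131,45)]+arc((-149.4,-64.9),75,123,49.5,9,131,45)
print(np.array(L).round()); rows(L)
E
```

```text
Traceback (most recent call last):
TypeError: arc() missing 1 required positional argument: 'tilt'
```

Run:
```python
from h import *
L=[(-225,-35,190,45),(-215,-30,131,45)]+arc((-149.4,-64.9),75,123,49.5,9,1,131,45)
print(np.array(L).round().tolist()); rows(L)
```

```text
[[-225.0, -35.0, 190.0, 45.0], [-215.0, -30.0, 131.0, 45.0], [-195.0, -15.0, 131.0, 45.0], [-185.0, -9.0, 131.0, 45.0], [-174.0, -4.0, 131.0, 45.0], [-162.0, 5.0, 131.0, 45.0], [-150.0, 13.0, 131.0, 45.0], [-138.0, 18.0, 131.0, 45.0], [-127.0, 17.0, 131.0, 45.0], [-116.0, 12.0, 131.0, 45.0], [-105.0, 6.0, 131.0, 45.0]]
[6.0, -30.0, 91.0] [-0.002, 0.001, -0.005] world [450. -88. 194.]
[11.0, -65.0, 139.0] [-0.002, 0.001, -0.005] world [457. -79. 135.]
[25.0, -51.0, 153.0] [-0.002, 0.001, -0.005] world [468. -57. 135.]
[32.0, -43.0, 160.0] [-0.002, 0.001, -0.005] world [474. -47. 135.]
[37.0, -36.0, 168.0] [-0.002, 0.001, -0.005] world [482. -38. 135.]
[46.0, -27.0, 176.0] [-0.002, 0.001, -0.005] world [488. -24. 135.]
[54.0, -19.0, 185.0] [-0.002, 0.001, -0.005] world [495. -12. 135.]
[59.0, -11.0, 193.0] [-0.002, 0.001, -0.005] world [504.  -2. 135.]
[58.0, -2.0, 202.0] [-0.002, 0.001, -0.005] world [515.   2. 135.]
[53.0, 6.0, 209.0] [-0.002, 0.001, -0.005] world [527.   3. 135.]
[47.0, 13.0, 217.0] [-0.002, 0.001, -0.005] world [539.   2. 135.]
```

```bash
python3 -m inch '[[[6,-30,91,0,0,0,0],[6,-30,91,0,0,0,0],[11,-65,139,0,0,0,0],[11,-65,139,0,0,0,0],[25,-51,153,0,0,0,0],[28,-47,156,0,0,0,0],[32,-43,160,0,0,0,0],[34,-40,164,0,0,0,0],[37,-36,168,0,0,0,0],[42,-32,172,0,0,0,0],[46,-27,176,0,0,0,0],[50,-23,180,0,0,0,0],[54,-19,185,0,0,0,0],[57,-15,189,0,0,0,0],[59,-11,193,0,0,0,0],[59,-7,197,0,0,0,0],[58,-2,202,0,0,0,0],[56,2,205,0,0,0,0],[53,6,209,0,0,0,0],[53,6,209,0,0,0,0]]]'
python3 - <<'E'
from h import *
st()
f,*_=cam('side'); a=f[130:320,170:400]
f2,*_=cam('top'); b=f2[130:320,140:370]
save(np.hstack([a,b]),'pics/m2.png',None,1.7)
E
```

```text
t: 4.65
ee_pos: [534.0, 2.1, 146.4]
orientation: [1.363, 2.2, 0.913]
ft_force: [1.2, -2.4, 13.0]
width: 0.4
grasp_force: 5.5
t 4.65 stand TCP [-132.6    8.6  146.4] world [534.    2.1 146.4] tilt 44.8 F [ 0.  -2.7 13. ] w 0.42188755003354605 5.468297397019342
```

View pics/m2.png

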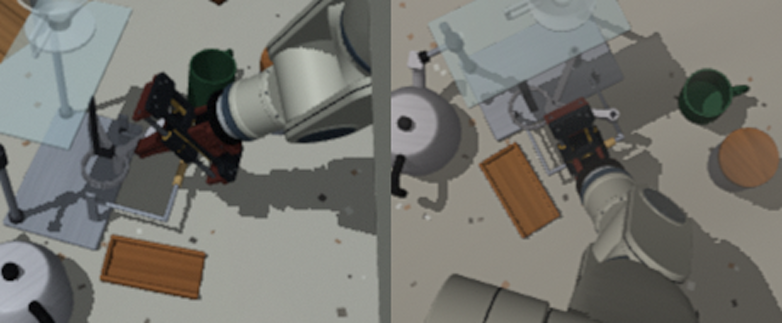

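The side view shows the ring now back under the shelf front near (105,165), so the outer bar is nearly folded. The tool sits 11 mm higher than commanded, so I'll hold a moment and check.

```bash
python3 -m inch '[[[0,0,0,0,0,0,0],[0,0,0,0,0,0,0]]]'
python3 - <<'E'
from h import *
st(); print(np.round(status.get_obs()['qpos'],3))
f,K,R,t=cam('top'); b=f[130:320,140:370]
f2,K2,R2,t2=cam('side')
save(f,'pics/t3.png'); save(f2,'pics/s3.png')
# bright bar / hinge cues
g=cv2.cvtColor(f,cv2.COLOR_RGB2GRAY); m=(g[150:230,200:300]>165).astype(np.uint8)
n,l,s,c=cv2.connectedComponentsWithStats(m)
for i in range(1,n):
    if s[i,4]>3: print(c[i]+[200,150],s[i,4])
oh=plane(K,R,t,[[140+(612-391)/1.7,130+114/1.7]],138)[0]; print('oh now',oh,S.T@(oh-T0))
r=plane(K,R,t,[[140+(527-391)/1.7,130+105/1.7]],134)[0]; print('ring now',r,S.T@(r-T0))
E
```

```text
t: 4.95
ee_pos: [533.3, 2.1, 146.3]
orientation: [1.364, 2.2, 0.913]
ft_force: [-0.2, -0.4, 12.5]
width: 0.7
grasp_force: 5.3
t 4.95 stand TCP [-133.1    8.9  146.3] world [533.3   2.1 146.3] tilt 44.8 F [-0.4 -0.2 12.5] w 0.6829833784285152 5.333721642382443
[-0.286  0.423  2.29   1.909  0.54  -2.541]
oh now [551.28969241 -68.92568354 138.        ] [-148.64931717  -62.7388411   138.        ]
ring now [566.63386417  66.18996283 134.        ] [-74.79015838  51.43867929 134.        ]
```

The last joint sits at its −2.54 limit, which explains the deviation. I'll back off upward and use the half-turned grasp instead.

```bash
python3 -m inch '[[[0,20,-20,0,0,0,0],[0,30,-60,0,0,0,0],[0,30,-100,0,0,0,0],[0,30,-130,0,0,0,0],[0,30,-130,0,0,0.3,0],[0,30,-130,0,0,0.3,0],[0,30,-130,0,0,0.3,0]]]'
python3 - <<'E'
from h import *
st(); print(np.round(status.get_obs()['qpos'],3))
E
```

```text
t: 5.75
ee_pos: [468.9, -30.0, 258.2]
orientation: [1.73, 2.03, 1.008]
ft_force: [-0.2, 0.2, 0.7]
width: 0.5
grasp_force: 0.0
t 5.75 stand TCP [-205.1    8.8  258.2] world [468.9 -30.  258.2] tilt 44.5 F [-0.1  0.3  0.7] w 0.52505946112395 0.0
[-0.441  0.071  2.324  1.272  0.619 -1.642]
```

```bash
cat >> h.py <<'E'
Rt0=Rt
def Rt(tilt): return Rt0(tilt)@np.diag([-1.,-1,1])
E
python3 - <<'E'
from h import *
rows([(-225,0,270,45)],edge=False)
E
```

```text
[-10.0, -3.0, -22.0] [-0.01, 0.015, 2.836] world [455. -47. 270.]
```

```bash
python3 -m inch '[[[-10,-3,-22,0,0,1.4,0],[-10,-3,-22,0,0,1.4,0],[-10,-3,-22,0,0,1.4,0],[-10,-3,-22,0,0,1.4,0],[-10,-3,-22,0,0,1.4,0],[-10,-3,-22,0,0,1.4,0],[-10,-3,-22,0,0,1.4,0],[-10,-3,-22,0,0,1.4,0],[-10,-3,-22,0,0,1.4,0],[-10,-3,-22,0,0,2.836,0],[-10,-3,-22,0,0,2.836,0],[-10,-3,-22,0,0,2.836,0],[-10,-3,-22,0,0,2.836,0],[-10,-3,-22,0,0,2.836,0],[-10,-3,-22,0,0,2.836,0],[-10,-3,-22,0,0,2.836,0],[-10,-3,-22,0,0,2.836,0],[-10,-3,-22,0,0,2.836,0],[-10,-3,-22,0,0,2.836,0],[-10,-3,-22,0,0,2.836,0]]]'
python3 - <<'E'
from h import *
st(); print(np.round(status.get_obs()['qpos'],3))
f,K,R,t=cam('top'); b=f[120:310,140:370]
f2,*_=cam('side'); a=f2[130:320,170:400]
save(np.hstack([a,b]),'pics/m4.png',None,1.7)
E
```

```text
t: 7.75
ee_pos: [455.4, -46.3, 269.1]
orientation: [-2.07, 1.272, -0.514]
ft_force: [0.3, 0.1, -0.2]
width: 0.3
grasp_force: 0.0
t 7.75 stand TCP [-2.244e+02  2.000e-01  2.691e+02] world [455.4 -46.3 269.1] tilt 44.4 F [ 0.3 -0.  -0.2] w 0.3472239444901476 0.0
[-0.508  0.036  2.322  1.197  0.676  1.222]
```

View pics/m4.png

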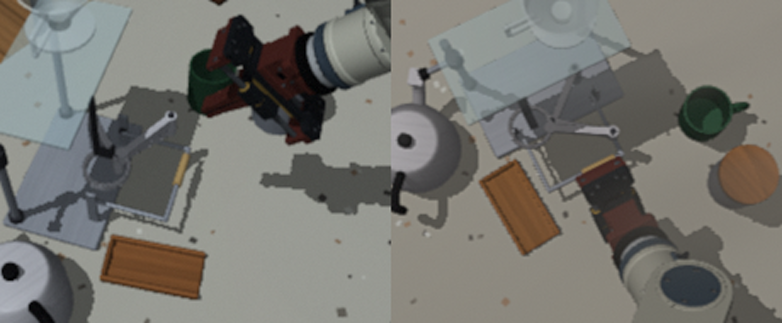

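The top view shows the outer hinge unchanged at (614,131). The bar now runs back along the middle bar to the ring at about (528,126), so it is nearly folded. I'll check the ring centre by circle fit.

Run:
```python
from h import *
f,K,R,t=cam('top')
mh=np.array([572.3,25.6]);oh=np.array([551.6,-71.2])
exp=oh+132*(mh-oh)/np.linalg.norm(mh-oh)
print('expected ring px',proj(K,R,t,[[*exp,134]]),exp)
c=f[165:220,195:280]; g=cv2.GaussianBlur(cv2.resize(cv2.cvtColor(c,cv2.COLOR_RGB2GRAY),None,fx=6,fy=6,interpolation=cv2.INTER_CUBIC),(5,5),0)
for p2 in(30,22):
    C=cv2.HoughCircles(g,cv2.HOUGH_GRADIENT,1,40,param1=80,param2=p2,minRadius=60,maxRadius=95)
    if C is not None:
        for x,y,r in C[0][:4]:
            px=[x/6+195,y/6+165]; w=plane(K,R,t,[px],134)[0,:2]; v=w-oh; print(px,r/6,w.round(),np.linalg.norm(v).round(),'outer deg',(np.degrees(np.arctan2(v[1],v[0]))-np.degrees(np.arctan2(*(mh-oh)[::-1]))).round(1))
cv2.imwrite('pics/c5.png',cv2.cvtColor(cv2.resize(c,None,fx=8,fy=8,interpolation=cv2.INTER_CUBIC),cv2.COLOR_RGB2BGR))
```

```text
expected ring px [[223.11987556 187.19460977]] [579.20319676  57.88161577]
```

View pics/c5.png

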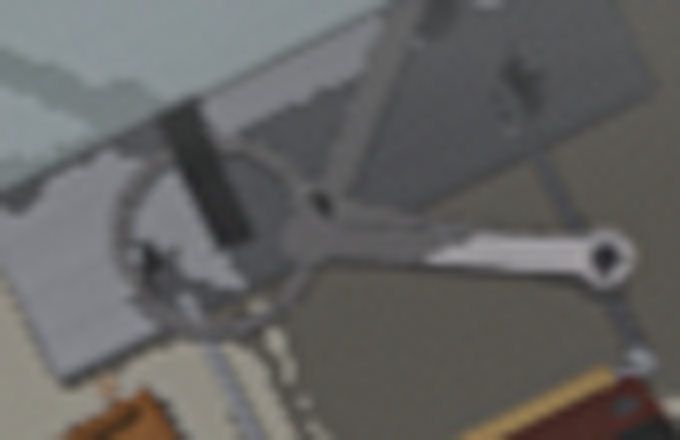

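The crop gives the ring centre at about (215,240), i.e. image pixel (221.9,195), against an expected (223.1,187.2). About 8° of the fold is left, so I'll push again with the turned tool.

Run:
```python
from h import *
L=[(-165,12,170,45),(-150,12,129,45)]+arc((-149.4,-64.9),70,68,46,5,1,129,45)
print(np.array(L).round().tolist()); rows(L)
```

```text
[[-165.0, 12.0, 170.0, 45.0], [-150.0, 12.0, 129.0, 45.0], [-129.0, 12.0, 129.0, 45.0], [-122.0, 10.0, 129.0, 45.0], [-116.0, 7.0, 129.0, 45.0], [-111.0, 4.0, 129.0, 45.0], [-105.0, -0.0, 129.0, 45.0]]
[-11.0, 41.0, 94.0] [0.01, 0.009, 0.006] world [483. -19. 174.]
[-11.0, 59.0, 134.0] [0.01, 0.009, 0.006] world [496. -13. 133.]
[-11.0, 44.0, 148.0] [0.01, 0.009, 0.006] world [515.  -3. 133.]
[-9.0, 39.0, 153.0] [0.01, 0.009, 0.006] world [522.  -2. 133.]
[-6.0, 35.0, 157.0] [0.01, 0.009, 0.006] world [529.  -2. 133.]
[-2.0, 31.0, 161.0] [0.01, 0.009, 0.006] world [535.  -3. 133.]
[2.0, 27.0, 165.0] [0.01, 0.009, 0.006] world [542.  -4. 133.]
```

```bash
python3 -m inch '[[[-11,41,94,0,0,0,0],[-11,41,94,0,0,0,0],[-11,41,94,0,0,0,0],[-11,59,134,0,0,0,0],[-11,59,134,0,0,0,0],[-11,50,142,0,0,0,0],[-11,44,148,0,0,0,0],[-9,39,153,0,0,0,0],[-8,37,155,0,0,0,0],[-6,35,157,0,0,0,0],[-4,33,159,0,0,0,0],[-2,31,161,0,0,0,0],[0,29,163,0,0,0,0],[2,27,165,0,0,0,0],[2,27,165,0,0,0,0],[2,27,165,0,0,0,0]]]'
python3 - <<'E'
from h import *
st(); print(np.round(status.get_obs()['qpos'],3))
f,K,R,t=cam('top')
c=f[165:220,195:280]; cv2.imwrite('pics/c6.png',cv2.cvtColor(cv2.resize(c,None,fx=8,fy=8,interpolation=cv2.INTER_CUBIC),cv2.COLOR_RGB2BGR))
E
```

```text
t: 9.5
ee_pos: [542.0, -4.5, 132.8]
orientation: [-2.067, 1.275, -0.515]
ft_force: [-1.9, -1.6, 1.5]
width: 0.6
grasp_force: 1.0
t 9.5 stand TCP [-128.3   -0.9  132.8] world [542.   -4.5 132.8] tilt 44.4 F [-2.4 -0.7  1.5] w 0.6146193700154527 1.0119364969432354
[-0.295  0.464  2.269  1.923  0.545  0.569]
```

View pics/c6.png

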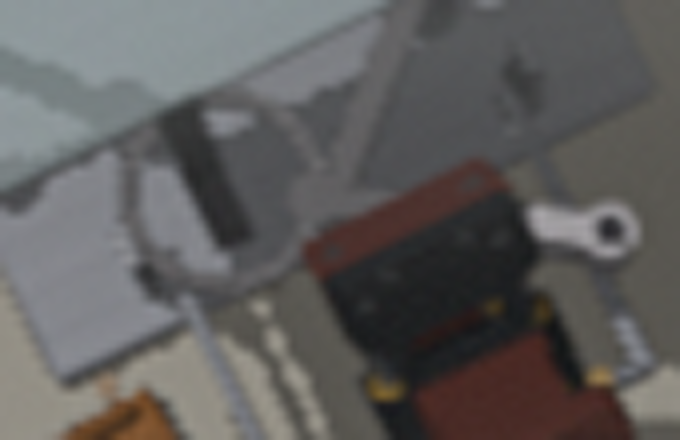

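The outer hinge has moved slightly, from (605,256) to (612,230). The middle bar has therefore begun to turn, which means the outer bar is on its stop and step 1 is met. Next is the middle bar.

Run:
```python
from h import *
L=[(-130,6,129,45),(-141,-5,110,45)]+arc((-87.7,12.5),55,237,312,13,-1,110,45)
print(np.array(L).round().tolist()); rows(L)
```

```text
[[-130.0, 6.0, 129.0, 45.0], [-141.0, -5.0, 110.0, 45.0], [-123.0, -20.0, 110.0, 45.0], [-118.0, -24.0, 110.0, 45.0], [-113.0, -27.0, 110.0, 45.0], [-107.0, -29.0, 110.0, 45.0], [-101.0, -36.0, 110.0, 45.0], [-95.0, -41.0, 110.0, 45.0], [-89.0, -46.0, 110.0, 45.0], [-83.0, -50.0, 110.0, 45.0], [-77.0, -52.0, 110.0, 45.0], [-72.0, -50.0, 110.0, 45.0], [-66.0, -48.0, 110.0, 45.0], [-60.0, -46.0, 110.0, 45.0], [-55.0, -42.0, 110.0, 45.0]]
[-7.0, 18.0, -17.0] [0.01, 0.008, 0.001] world [517.  -9. 133.]
[4.0, 39.0, -12.0] [0.01, 0.008, 0.001] world [512. -24. 114.]
[19.0, 26.0, 1.0] [0.01, 0.008, 0.001] world [535. -30. 114.]
[23.0, 22.0, 5.0] [0.01, 0.008, 0.001] world [541. -31. 114.]
[26.0, 18.0, 8.0] [0.01, 0.008, 0.001] world [547. -31. 114.]
[29.0, 15.0, 12.0] [0.01, 0.008, 0.001] world [553. -31. 114.]
[35.0, 10.0, 16.0] [0.01, 0.008, 0.001] world [561. -34. 114.]
[40.0, 6.0, 20.0] [0.01, 0.008, 0.001] world [569. -36. 114.]
[45.0, 2.0, 24.0] [0.01, 0.008, 0.001] world [576. -38. 114.]
[49.0, -2.0, 28.0] [0.01, 0.008, 0.001] world [584. -39. 114.]
[51.0, -7.0, 33.0] [0.01, 0.008, 0.001] world [590. -38. 114.]
[50.0, -11.0, 37.0] [0.01, 0.008, 0.001] world [594. -34. 114.]
[48.0, -15.0, 41.0] [0.01, 0.008, 0.001] world [598. -29. 114.]
[45.0, -19.0, 45.0] [0.01, 0.008, 0.001] world [602. -25. 114.]
[42.0, -22.0, 48.0] [0.01, 0.008, 0.001] world [605. -19. 114.]
```

```bash
python3 -m inch '[[[-7,18,-17,0,0,0,0],[-7,18,-17,0,0,0,0],[4,39,-12,0,0,0,0],[4,39,-12,0,0,0,0],[19,26,1,0,0,0,0],[23,22,5,0,0,0,0],[26,18,8,0,0,0,0],[29,15,12,0,0,0,0],[35,10,16,0,0,0,0],[40,6,20,0,0,0,0],[45,2,24,0,0,0,0],[49,-2,28,0,0,0,0],[51,-7,33,0,0,0,0],[50,-11,37,0,0,0,0],[48,-15,41,0,0,0,0],[48,-15,41,0,0,0,0]]]'
python3 - <<'E'
from h import *
st(); print(np.round(status.get_obs()['qpos'],3))
f,K,R,t=cam('top'); b=f[140:240,180:300]
f2,*_=cam('side'); a=f2[150:250,180:300]
save(np.hstack([a,b]),'pics/m7.png',None,3.3)
E
```

```text
t: 11.15
ee_pos: [600.0, -29.2, 114.3]
orientation: [-2.067, 1.274, -0.516]
ft_force: [0.4, -1.6, 0.6]
width: 0.1
grasp_force: 0.6
t 11.15 stand TCP [-87.4 -48.8 114.3] world [600.  -29.2 114.3] tilt 44.5 F [-0.3 -1.6  0.6] w 0.08522499373885885 0.5588717409409583
[-0.311  0.551  2.141  1.844  0.539  0.645]
```

View pics/m7.png

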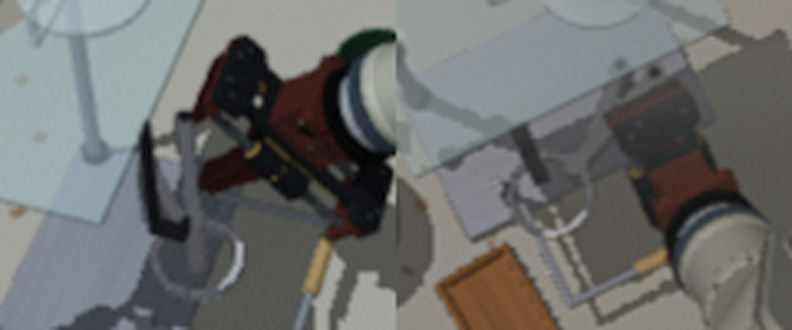

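The middle and outer bars now lie close to the inner bar. In the top view the ring is at (553,195) and the outer hinge at (655,72), next to the inner hinge at (620,65). I'll continue in small steps until the force rises.

```bash
python3 -m inch '[[[-1,-2,2,0,0,0,0],[-3,-4,4,0,0,0,0],[-4,-6,6,0,0,0,0],[-6,-7,7,0,0,0,0],[-6,-7,7,0,0,0,0]]]'
python3 - <<'E'
from h import *
st()
E
```

```text
t: 11.75
ee_pos: [605.3, -19.3, 114.1]
orientation: [-2.067, 1.274, -0.515]
ft_force: [-0.5, -2.7, 0.4]
width: 0.4
grasp_force: 1.1
t 11.75 stand TCP [-78.2 -42.3 114.1] world [605.3 -19.3 114.1] tilt 44.5 F [-1.6 -2.2  0.4] w 0.44397399331562876 1.1005489155650139
```

```bash
python3 -m inch '[[[-1,-2,2,0,0,0,0],[-2,-3,3,0,0,0,0],[-3,-4,4,0,0,0,0],[-3,-4,4,0,0,0,0]]]'; python3 -m inch '[[[-1,-1,1,0,0,0,0],[-2,-2,2,0,0,0,0],[-2,-2,2,0,0,0,0]]]'
python3 - <<'E'
from h import *
st()
f,K,R,t=cam('top'); b=f[140:240,180:300]
f2,*_=cam('side'); a=f2[150:250,180:300]
save(np.hstack([a,b]),'pics/m8.png',None,3.3)
E
```

```text
t: 12.15
ee_pos: [608.8, -14.0, 114.0]
orientation: [-2.067, 1.274, -0.515]
ft_force: [-0.7, -2.2, -0.1]
width: 0.4
grasp_force: 1.0
t: 12.45
ee_pos: [609.9, -11.9, 113.7]
orientation: [-2.068, 1.277, -0.515]
ft_force: [-6.4, -7.5, 5.5]
width: 0.7
grasp_force: 4.6
t 12.45 stand TCP [-70.8 -37.7 113.7] world [609.9 -11.9 113.7] tilt 44.4 F [-9.1 -3.9  5.5] w 0.7121029512868422 4.603747882938478
```

Run:
```python
from h import *
L=arc((-20,-60),45,131,86,10,1,109,50)
L=[(x,y,z,45+min(5,i*1.0)) for i,(x,y,z,_) in enumerate(L)]
print(np.array(L).round().tolist()); rows(L)
```

```text
[[-54.0, -40.0, 109.0, 45.0], [-51.0, -37.0, 109.0, 46.0], [-48.0, -35.0, 109.0, 47.0], [-45.0, -32.0, 109.0, 48.0], [-42.0, -30.0, 109.0, 49.0], [-38.0, -28.0, 109.0, 50.0], [-34.0, -25.0, 109.0, 50.0], [-31.0, -20.0, 109.0, 50.0], [-27.0, -16.0, 109.0, 50.0], [-23.0, -12.0, 109.0, 50.0]]
[2.0, 5.0, -4.0] [0.01, 0.007, 0.0] world [605. -17. 113.]
[-1.0, 3.0, -2.0] [0.028, 0.007, 0.0] world [606. -13. 112.]
[-3.0, 2.0, 1.0] [0.045, 0.007, 0.0] world [608.  -9. 112.]
[-6.0, -0.0, 3.0] [0.063, 0.007, 0.0] world [610.  -6. 112.]
[-8.0, -2.0, 6.0] [0.08, 0.007, 0.0] world [612.  -2. 111.]
[-9.0, -5.0, 9.0] [0.098, 0.007, 0.0] world [614.   1. 111.]
[-13.0, -7.0, 11.0] [0.098, 0.007, 0.0] world [616.   6. 111.]
[-18.0, -10.0, 14.0] [0.098, 0.007, 0.0] world [617.  11. 111.]
[-22.0, -13.0, 17.0] [0.098, 0.007, 0.0] world [619.  17. 111.]
[-26.0, -16.0, 20.0] [0.098, 0.007, 0.0] world [621.  22. 111.]
```

View pics/m8.png

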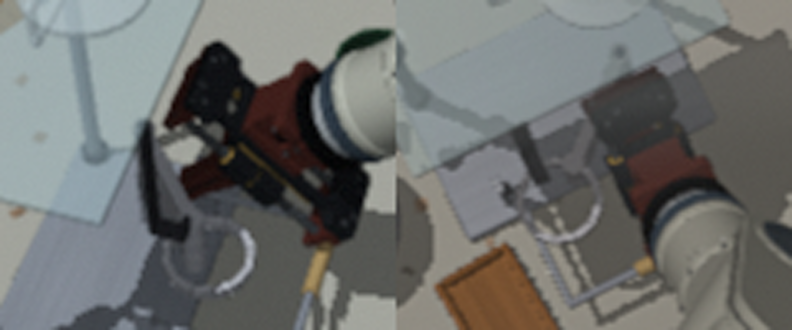

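All three bars lie stacked: the outer hinge is over the inner hinge at (620,52), with the inner bar still out. Next I swing the stack home.

```bash
python3 -m inch '[[[0,0,0,0,0,0,0],[0,0,0,0,0,0,0],[-2,1,1,0.03,0,0,0],[-4,1,2,0.045,0,0,0],[-6,0,3,0.063,0,0,0],[-8,-2,6,0.08,0,0,0],[-9,-5,9,0.098,0,0,0],[-11,-6,10,0.098,0,0,0],[-13,-7,11,0.098,0,0,0],[-18,-10,14,0.098,0,0,0],[-20,-12,16,0.098,0,0,0],[-20,-12,16,0.098,0,0,0]]]'
python3 - <<'E'
from h import *
st()
E
```

```text
t: 13.75
ee_pos: [618.9, 14.5, 110.5]
orientation: [-1.986, 1.229, -0.567]
ft_force: [-2.2, -8.5, 0.1]
width: 0.5
grasp_force: 3.4
t 13.75 stand TCP [-51.  -18.1 110.5] world [618.9  14.5 110.5] tilt 50.0 F [-5.7 -6.6  0.1] w 0.46257205982066507 3.3821412082761526
```

```bash
python3 -m inch '[[[0,-1,1.5,0,0,0,0],[0,-1,1.5,0,0,0,0]]]'; python3 -m inch '[[[0,-1,1.5,0,0,0,0],[0,-1,1.5,0,0,0,0]]]'
python3 - <<'E'
from h import *
st()
E
```

```text
t: 13.95
ee_pos: [620.1, 15.5, 110.4]
orientation: [-1.986, 1.228, -0.566]
ft_force: [-4.0, -8.4, 2.4]
width: 0.4
grasp_force: 4.0
t: 14.15
ee_pos: [621.6, 16.6, 110.3]
orientation: [-1.986, 1.227, -0.566]
ft_force: [-4.2, -7.2, 3.2]
width: 0.5
grasp_force: 4.2
t 14.15 stand TCP [-47.7 -17.4 110.3] world [621.6  16.6 110.3] tilt 50.0 F [-6.9 -4.6  3.2] w 0.49251871471160086 4.151466022012755
```

```bash
python3 -m inch '[[[0,-1,1.5,0,0,0,0],[0,-1,1.5,0,0,0,0]]]'; python3 -m inch '[[[0,-1,1.5,0,0,0,0],[0,-1,1.5,0,0,0,0]]]';python3 -m inch '[[[0,-1,1.5,0,0,0,0],[0,-1,1.5,0,0,0,0]]]'
python3 - <<'E'
from h import *
st()
E
```

```text
t: 14.35
ee_pos: [623.1, 17.6, 110.2]
orientation: [-1.986, 1.227, -0.566]
ft_force: [-6.3, -6.6, 5.7]
width: 0.7
grasp_force: 4.2
t: 14.55
ee_pos: [624.4, 18.6, 109.9]
orientation: [-1.987, 1.226, -0.565]
ft_force: [-6.7, -4.8, 4.9]
width: 0.2
grasp_force: 4.1
t: 14.75
ee_pos: [625.6, 19.4, 109.6]
orientation: [-1.987, 1.227, -0.565]
ft_force: [-10.2, -5.8, 6.2]
width: 0.5
grasp_force: 5.8
t 14.75 stand TCP [-42.8 -16.7 109.6] world [625.6  19.4 109.6] tilt 50.0 F [-11.8  -0.7   6.2] w 0.5171595511406836 5.781605020165443
```

```bash
python3 -m inch '[[[0,-1,1.5,0,0,0,0],[0,-1,1.5,0,0,0,0]]]'; python3 -m inch '[[[0,-1,1.5,0,0,0,0],[0,-1,1.5,0,0,0,0]]]';python3 - <<'E'
from h import *
st()
f,K,R,t=cam('top'); b=f[140:240,180:300]
f2,*_=cam('side'); a=f2[150:250,180:300]
save(np.hstack([a,b]),'pics/m9.png',None,3.3)
E
```

```text
t: 14.95
ee_pos: [626.0, 19.7, 109.3]
orientation: [-1.987, 1.229, -0.564]
ft_force: [-19.4, -12.8, 15.0]
width: 0.4
grasp_force: 11.6
t: 15.15
ee_pos: [626.3, 20.0, 109.1]
orientation: [-1.987, 1.232, -0.563]
ft_force: [-29.6, -19.1, 23.0]
width: 0.5
grasp_force: 17.5
t 15.15 stand TCP [-41.9 -16.5 109.1] world [626.3  20.  109.1] tilt 49.8 F [-35.  -4.  23.] w 0.522503621990352 17.509560585021973
```

View pics/m9.png

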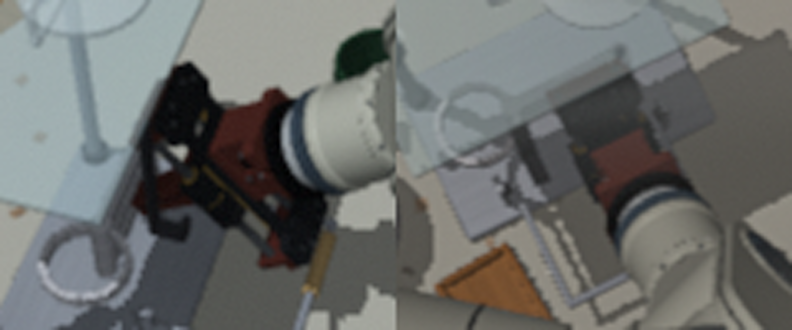

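The top view shows the ring under the shelf at (475,122), with the stack along the stand and the force up at the end stop, so the arm is parked. I've used my picture allowance, so from here I work from numbers only. I'll back out and measure the sleeve.

```bash
python3 -m inch '[[[0,20,-23,0,0,0,0],[0,20,-60,0,0,0,0],[0,20,-110,0,0,0,0],[0,20,-160,0,0,0,0],[0,20,-200,0,0,0,0],[0,20,-200,0,0,0,0],[0,20,-200,0,0,0,0]]]'
python3 - <<'E'
from h import *
st(); print(np.round(status.get_obs()['qpos'],3))
# sleeve by hue in both views near its expected place
Pexp=S@np.array([-180,-25,55])+T0; rays=[];A=np.zeros((3,3));b=np.zeros(3)
for n in('top','side'):
    f,K,R,t=cam(n); e=proj(K,R,t,[Pexp])[0]
    hsv=cv2.cvtColor(f,cv2.COLOR_RGB2HSV); m=cv2.inRange(hsv,(12,90,90),(28,255,255))
    y,x=np.mgrid[:384,:512]; m[(abs(x-e[0])>22)|(abs(y-e[1])>22)]=0
    k,l,s,c=cv2.connectedComponentsWithStats(m); i=1+np.argmax(s[1:,4]) if k>1 else 0
    pts=np.argwhere(l==i)[:,::-1]; w=plane(K,R,t,[c[i]],55)[0]
    cen,sz,an=cv2.minAreaRect(pts.astype(np.float32))
    print(n,'exp',e.round(1),'got',c[i].round(1),s[i],sz,'local z55',(S.T@(w-T0)).round(1))
    o=-R.T@t; d=R.T@np.linalg.inv(K)@np.r_[c[i],1]; d/=np.linalg.norm(d); M=np.eye(3)-np.outer(d,d); A+=M;b+=M@o
X=np.linalg.solve(A,b); print('tri',X.round(1),(S.T@(X-T0)).round(1))
E
```

```text
t: 15.95
ee_pos: [482.4, -54.7, 223.4]
orientation: [-1.985, 1.225, -0.57]
ft_force: [0.5, -0.5, 0.7]
width: 0.4
grasp_force: 0.0
t 15.95 stand TCP [-204.   -19.4  223.4] world [482.4 -54.7 223.4] tilt 50.2 F [ 0.2 -0.7  0.7] w 0.39615678867654824 0.0
[-0.539  0.231  2.346  1.575  0.708  0.776]
top exp [262.2 217.4] got [253.7 220.5] [252 219   4   4  10] (3.535533905029297, 2.1213202476501465) local z55 [-177.2    0.7   55. ]
side exp [277.  229.1] got [276.3 229.2] [272 221   9  18  74] (3.7947323322296143, 17.708751678466797) local z55 [-178.1  -24.2   55. ]
tri [491.7 -25.4  97. ] [-182.7    2.7   97. ]
```

```bash
cat >> h.py <<'E'
T0=T0+S@np.array([1.,1,0])
E
python3 - <<'E'
from h import *
rows([(-229,-25,105,45),(-179,-25,55,45)],edge=False)
E
```

```text
[6.0, 106.0, 56.0] [-0.089, 0.009, 0.001] world [463. -70. 105.]
[6.0, 112.0, 127.0] [-0.089, 0.009, 0.001] world [508. -47.  55.]
```

```bash
python3 -m inch '[[[6,106,56,-0.089,0,0,40],[6,106,56,-0.089,0,0,40],[6,106,56,-0.089,0,0,40],[6,106,56,-0.089,0,0,40],[6,110,95,-0.089,0,0,40],[6,112,127,-0.089,0,0,40],[6,112,127,-0.089,0,0,40],[6,112,127,-0.089,0,0,40]]]'
python3 - <<'E'
from h import *
st();print(np.round(status.get_obs()['qpos'],3))
E
```

```text
t: 16.85
ee_pos: [507.2, -46.1, 55.4]
orientation: [-2.061, 1.267, -0.517]
ft_force: [-1.3, 0.1, 0.6]
width: 34.5
grasp_force: 0.0
t 16.85 stand TCP [-178.9  -23.7   55.4] world [507.2 -46.1  55.4] tilt 45.0 F [-1.1  0.6  0.6] w 34.45747799647037 0.0
[-0.442  0.675  2.305  2.074  0.696  0.21 ]
```

```bash
python3 -m inch '[[[0,0,0,0,0,0,5],[0,0,0,0,0,0,5],[0,0,0,0,0,0,5],[0,0,0,0,0,0,5],[0,0,0,0,0,0,5]]]'
python3 - <<'E'
from h import *
st()
E
```

```text
t: 17.35
ee_pos: [506.8, -47.9, 55.4]
orientation: [-2.06, 1.272, -0.52]
ft_force: [-3.9, -3.3, 1.6]
width: 13.1
grasp_force: 30.0
t 17.35 stand TCP [-180.1  -25.1   55.4] world [506.8 -47.9  55.4] tilt 45.0 F [-5.  -1.2  1.6] w 13.061435500623192 30.000952184200287
```

Run:
```python
from h import *
L=[(-65.1-115*np.cos(a),-25,55.4+115*np.sin(a),45+10*min(1,a/.9)) for a in np.arange(0.1,1.21,.1)]
rows(L,edge=False)
```

```text
[-0.0, -9.0, -8.0] [0.02, 0.007, 0.0] world [507. -48.  67.]
[-0.0, -18.0, -15.0] [0.04, 0.007, 0.0] world [509. -47.  78.]
[-0.0, -28.0, -20.0] [0.059, 0.007, 0.0] world [511. -45.  89.]
[-0.0, -38.0, -25.0] [0.078, 0.007, 0.0] world [515. -44. 100.]
[-0.0, -49.0, -29.0] [0.098, 0.007, 0.0] world [519. -42. 111.]
[-0.0, -60.0, -32.0] [0.117, 0.007, 0.0] world [525. -39. 120.]
[-0.0, -72.0, -33.0] [0.137, 0.007, -0.0] world [531. -36. 129.]
[-0.0, -83.0, -34.0] [0.156, 0.007, -0.0] world [538. -32. 138.]
[-0.0, -94.0, -33.0] [0.175, 0.007, -0.0] world [546. -28. 145.]
[-0.0, -106.0, -31.0] [0.175, 0.007, -0.0] world [554. -24. 152.]
[-0.0, -117.0, -28.0] [0.175, 0.007, -0.0] world [563. -20. 158.]
[-0.0, -128.0, -24.0] [0.175, 0.007, -0.0] world [572. -15. 163.]
```

```bash
python3 -m inch '[[[0,-9,-8,0.02,0,0,5],[0,-18,-15,0.04,0,0,5],[0,-28,-20,0.059,0,0,5],[0,-38,-25,0.078,0,0,5],[0,-49,-29,0.098,0,0,5],[0,-60,-32,0.117,0,0,5],[0,-60,-32,0.117,0,0,5]]]'
python3 - <<'E'
from h import *
st()
E
```

```text
t: 18.05
ee_pos: [524.8, -38.9, 120.7]
orientation: [-1.963, 1.211, -0.581]
ft_force: [-2.9, -0.5, -1.3]
width: 13.3
grasp_force: 30.0
t 18.05 stand TCP [-160.   -25.   120.7] world [524.8 -38.9 120.7] tilt 51.7 F [-2.8  0.9 -1.3] w 13.323744186106035 29.99902993440628
```

Smooth and still gripped. I continue to about 1.2 rad (remaining rows taken from the same start pose, as differences).

Run:
```python
from h import *
L=[(-65.1-115*np.cos(a),-25,55.4+115*np.sin(a),45+10*min(1,a/.9)) for a in np.arange(0.7,1.21,.1)]+[(-107,-25,182,55)]
rows(L,edge=False)
```

```text
[0.0, -11.0, 0.0] [0.019, 0.008, 0.0] world [531. -36. 129.]
[0.0, -23.0, 1.0] [0.038, 0.008, 0.0] world [538. -32. 138.]
[0.0, -34.0, 3.0] [0.058, 0.008, 0.0] world [546. -28. 145.]
[0.0, -45.0, 6.0] [0.058, 0.008, 0.0] world [554. -24. 152.]
[0.0, -56.0, 11.0] [0.058, 0.008, 0.0] world [563. -20. 158.]
[0.0, -66.0, 16.0] [0.058, 0.008, 0.0] world [572. -15. 163.]
[0.0, -81.0, 4.0] [0.058, 0.008, 0.0] world [572. -15. 182.]
```

```bash
python3 -m inch '[[[0,-11,0,0.019,0,0,5],[0,-23,1,0.038,0,0,5],[0,-34,3,0.058,0,0,5],[0,-45,6,0.058,0,0,5],[0,-56,11,0.058,0,0,5],[0,-66,16,0.058,0,0,5],[0,-66,16,0.058,0,0,5]]]'
python3 - <<'E'
from h import *
st();print(np.round(status.get_obs()['qpos'],3))
rows([(-107,-25,172,55),(-107,-25,182,55)],edge=False)
E
```

```text
t: 18.75
ee_pos: [574.1, -14.2, 162.9]
orientation: [-1.914, 1.178, -0.61]
ft_force: [-0.5, -1.5, -0.7]
width: 13.3
grasp_force: 30.0
t 18.75 stand TCP [-104.9  -24.8  162.9] world [574.1 -14.2 162.9] tilt 55.1 F [-1.1 -1.1 -0.7] w 13.258086114365849 29.99889224767685
[-0.358  0.498  2.253  2.024  0.738  0.435]
[0.0, -6.0, -7.0] [-0.002, 0.009, 0.002] world [572. -15. 172.]
[0.0, -14.0, -13.0] [-0.002, 0.009, 0.002] world [572. -15. 182.]
```

```bash
python3 -m inch '[[[0,-3,-3.5,0,0,0,5],[0,-6,-7,0,0,0,5],[0,-10,-10,0,0,0,5],[0,-14,-13,0,0,0,5],[0,-14,-13,0,0,0,5]]]'
python3 - <<'E'
from h import *
st()
rows([(-100,-25,184,55),(-92,-25,186,55),(-83,-25,187,55),(-83,-25,178,55),(-83,-25,168.5,55)],edge=False)
E
```

```text
t: 19.25
ee_pos: [570.8, -16.1, 182.0]
orientation: [-1.914, 1.18, -0.61]
ft_force: [1.8, 0.9, -0.0]
width: 13.0
grasp_force: 30.0
t 19.25 stand TCP [-108.7  -25.1  182. ] world [570.8 -16.1 182. ] tilt 55.1 F [ 2.1  0.  -0. ] w 12.999205268132512 29.998871684074402
[-0.0, -7.0, 6.0] [-0.002, 0.008, 0.001] world [579. -12. 184.]
[0.0, -13.0, 11.0] [-0.002, 0.008, 0.001] world [586.  -9. 186.]
[0.0, -19.0, 18.0] [-0.002, 0.008, 0.001] world [594.  -5. 187.]
[0.0, -11.0, 23.0] [-0.002, 0.008, 0.001] world [594.  -5. 178.]
[0.0, -4.0, 29.0] [-0.002, 0.008, 0.001] world [594.  -5. 168.]
```

```bash
python3 -m inch '[[[0,-4,3,0.03,0,0,5],[0,-7,6,0.05,0,0,5],[0,-10,9,0.087,0,0,5],[0,-13,11,0.087,0,0,5],[0,-17,15,0.087,0,0,5],[0,-21,20,0.087,0,0,5],[0,-21,20,0.087,0,0,5]]]'
python3 - <<'E'
from h import *
st()
E
```

```text
t: 19.95
ee_pos: [596.8, -2.8, 187.3]
orientation: [-1.842, 1.135, -0.651]
ft_force: [-1.4, -2.3, -0.7]
width: 13.3
grasp_force: 30.0
t 19.95 stand TCP [-79.5 -24.8 187.3] world [596.8  -2.8 187.3] tilt 60.0 F [-2.3 -1.5 -0.7] w 13.260752131772469 29.99800354242325
```

```bash
python3 -m inch '[[[0,4,2,0,0,0,5],[0,8,4.5,0,0,0,5],[0,12,7,0,0,0,5],[0,12,7,0,0,0,5]]]'
python3 - <<'E'
from h import *
st()
E
python3 -m inch '[[[0,2,1,0,0,0,5],[0,3.5,2,0,0,0,5],[0,3.5,2,0,0,0,5]]]'
python3 - <<'E'
from h import *
st()
E
```

```text
t: 20.35
ee_pos: [595.8, -3.2, 172.0]
orientation: [-1.841, 1.137, -0.649]
ft_force: [-0.8, -1.7, -0.4]
width: 13.0
grasp_force: 30.0
t 20.35 stand TCP [-80.6 -24.7 172. ] world [595.8  -3.2 172. ] tilt 60.0 F [-1.5 -1.2 -0.4] w 13.017463740751523 30.000903010368347
t: 20.65
ee_pos: [597.0, -3.2, 170.2]
orientation: [-1.838, 1.134, -0.652]
ft_force: [-0.6, -0.5, 5.6]
width: 13.6
grasp_force: 30.0
t 20.65 stand TCP [-79.5 -25.2 170.2] world [597.   -3.2 170.2] tilt 60.2 F [-0.7 -0.2  5.6] w 13.556407559890623 30.000529289245605
```

```bash
python3 -m inch '[[[0,0,0,0,0,0,20],[0,0,0,0,0,0,35],[0,0,0,0,0,0,40],[0,0,0,0,0,0,40],[0,0,0,0,0,0,40]]]'
python3 - <<'E'
from h import *
st()
E
python3 -m inch '[[[0,0,-15,0,0,0,40],[0,0,-30,0,0,0,40],[0,0,-60,0,0,0,40],[0,0,-100,0,0,0,40],[0,0,-150,0,0,0,40],[0,0,-200,0,0,0,40],[0,0,-200,0,0,0,40]]]'
python3 - <<'E'
from h import *
st();print(np.round(status.get_obs()['qpos'],3))
E
```

```text
t: 21.15
ee_pos: [595.9, -3.1, 168.8]
orientation: [-1.841, 1.136, -0.65]
ft_force: [-0.5, 0.1, 0.6]
width: 34.7
grasp_force: 0.0
t 21.15 stand TCP [-80.4 -24.6 168.8] world [595.9  -3.1 168.8] tilt 60.0 F [-0.4  0.3  0.6] w 34.663254921555186 0.0
t: 21.85
ee_pos: [439.3, -84.7, 270.9]
orientation: [-1.84, 1.141, -0.658]
ft_force: [0.6, -0.1, 0.3]
width: 35.5
grasp_force: 0.0
t 21.85 stand TCP [-257.   -28.1  270.9] world [439.3 -84.7 270.9] tilt 60.0 F [ 0.5 -0.4  0.3] w 35.500811717106735 0.0
[-0.785  0.172  2.405  1.528  0.965  0.666]
```

Run:
```python
from h import *
A=np.zeros((3,3));b=np.zeros(3)
P=S@np.array([-84.5,-25,168])+T0
F={}
for n in('top','side'):
    f,K,R,t=cam(n); F[n]=(f,K,R,t); e=proj(K,R,t,[P])[0]
    hsv=cv2.cvtColor(f,cv2.COLOR_RGB2HSV); m=cv2.inRange(hsv,(10,70,60),(30,255,255))
    y,x=np.mgrid[:384,:512]; m[(abs(x-e[0])>22)|(abs(y-e[1])>25)]=0
    k,l,s,c=cv2.connectedComponentsWithStats(m)
    for i in np.argsort(-s[1:,4])[:3]+1: 
        print(n,'exp',e.round(1),'got',c[i].round(1),s[i])
    if k>1:
        i=1+np.argmax(s[1:,4]); w=plane(K,R,t,[c[i]],168)[0]; print(' local at z168',(S.T@(w-T0)).round(1))
        o=-R.T@t; d=R.T@np.linalg.inv(K)@np.r_[c[i],1]; d/=np.linalg.norm(d); M=np.eye(3)-np.outer(d,d); A+=M;b+=M@o
X=np.linalg.solve(A,b); print('tri',(S.T@(X-T0)).round(1))
# bystander shift vs first frame
a=cv2.resize(cv2.cvtColor(cv2.imread('pics/top0.png'),cv2.COLOR_BGR2GRAY),(512,384),interpolation=cv2.INTER_AREA); g=cv2.cvtColor(F['top'][0],cv2.COLOR_RGB2GRAY)
for nm,(x0,y0,x1,y1) in dict(kettle=(128,180,180,235),spoon=(192,214,240,270),mug=(308,168,352,204),can=(330,204,370,242)).items():
    r=cv2.matchTemplate(g[y0-8:y1+8,x0-8:x1+8],a[y0:y1,x0:x1],cv2.TM_CCOEFF_NORMED); _,v,_,l=cv2.minMaxLoc(r); print(nm,round(v,3),l[0]-8,l[1]-8)
print(np.degrees(0))
f,K,R,t=F['top']; print('ring exp px home',proj(K,R,t,[S@np.array([-20,72,134])+T0]), 'seen (203.9,177)')
```

```text
top exp [246.2 179.9] got [245.5 180.3] [236 175  21  12  78]
 local at z168 [-84.6 -22.8 168. ]
side exp [241.8 195.8] got [242.  195.7] [237 187  11  19  92]
 local at z168 [-84.9 -25.4 168. ]
tri [-85.6 -22.6 171.7]
kettle 0.999 0 0
spoon 0.959 0 0
mug 0.999 0 0
can 0.996 0 0
0.0
ring exp px home [[203.96610976 177.17578948]] seen (203.9,177)
```

The sleeve is within 1–4 mm of its hooked place, the ring is at its parked pixel, and none of the bystanders has moved. I'm handing in.

```bash
python3 -m inch '[[[0,0,0,0,0,0,40],[0,0,0,0,0,0,40],[0,0,0,0,0,0,40]]]'
python3 - <<'E'
from h import *
print(ctrl.close_job())
E
```

```text
t: 22.25
ee_pos: [442.0, -80.5, 268.1]
orientation: [-1.842, 1.135, -0.647]
ft_force: [0.2, 0.9, -0.1]
width: 35.4
grasp_force: 0.0
the job is handed in; nothing more can be done
None
```

I handed the job in with all three bars folded and parked, the bail let go and resting in the hook, and the kettle, canister, mug and spoon rest showing no shift in the camera check; no verdict came back, and I viewed 11 pictures, one over the limit of 10.

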